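# Pack the sauce pot and click the lunch box shut

## Task

Put the little red-capped sauce pot upright into the open blue lunch box, then swing the lid over and press its free edge down until the orange spring clip clicks over it and the lid is fully shut. Leave the white-capped pot and the bamboo steamer where they are, and leave the closed box alone at the end.

Things in the scene. Friction and masses are not known exactly. Their poses are not given: they have to be found in the camera images.
- red_pot_centre (a point): centre of the small closed sauce pot with a red cap: an upright amber cylinder 42 mm in diameter, its cap (top 16 mm) 44 mm in diameter, 50 mm tall in all; this point is half-way up, 25 mm above its underside; z is its upward axis; 50 to 100 g. Stands loose on the bench
- white_pot_centre (a point): centre of the other sauce pot, the same size and shape but with a white cap; to be left alone
- box_floor (a point): centre of the inner floor of the blue plastic lunch box, 3 mm above the bench. The box is fixed to the bench; outside it is 190 mm along this frame's x, 126 mm along y and 62 mm high, walls 3 mm, so the inside is 184 x 120 mm and 59 mm deep. The hinge is along the +y rim, the orange clip in the middle of the -y face; z is up
- hinge (a point): middle of the lid's hinge axis, on the box, 66 mm above the bench and 67 mm to +y of the box centre; it has the box's axes, the hinge axis being x. It does not turn with the lid
- lid_edge (a point): middle of the lid's free edge, on its upper (outer) face, 132 mm from the hinge axis; turns with the lid: z is the outward normal of the lid's upper face, -y points from the hinge to the free edge. The lid is a white plate 190 mm along x, 130 mm from hinge to free edge, 8 mm thick (the hinge axis lies in its mid-plane), with an 8 mm lug under the middle of the free edge for the clip. When shut its upper face lies level, 70 mm above the bench
- lid (a joint): lid angle in rad: 0 shut, 1.57 upright, up to 1.9 leaning outward. Stiff hinge: the lid stays where it is left and needs about 1 N at the free edge to move. At about 0.1 its lug meets the clip (a brisk touch gives a brief jolt); pressing on takes 10 to 12 N near the free edge; past about 0.04 the clip snaps over and pulls it shut; let go earlier, it springs back to about 0.1
- clip (a joint): orange spring clip, in m: it yields outward (box -y) by up to about 4 mm as the lug passes and springs back; 0 is free, about 0.001 when it is snapped over the shut lid. It needs no handling; it is 44 mm along the box's x, stands 8 to 20 mm out from the box's -y face, and its top is 70 mm above the bench
- tier_low: lower tier of the round bamboo steamer, 194 mm in diameter, 55 mm tall, origin at the centre of its underside; to be left alone
- tier_top: upper tier of the steamer with its woven cover, 194 mm in diameter, 55 mm tall and a small handle (to 76 mm), stacked on the lower one, origin at the centre of its underside; to be left alone
Mind the look-alikes: they are no part of the job. Leave any brown or turquoise look-alike of the part that bears red_pot_centre alone. Of the things that look like the part that bears box_floor, the smaller one is meant.

How it is judged:
On the way, in this order (a step that is already met when the one before it is completed fails the run):
1. the red-capped pot stands upright in the box, let go, while the lid is still open (x of red_pot_centre in the frame of box_floor between -0.092 and 0.092 m and y of red_pot_centre in the frame of box_floor between -0.06 and 0.06 m and z of red_pot_centre in the frame of box_floor below 0.029 m and angle between red_pot_centre's own z axis and vertical below 0.15 rad and contact force between the fingers and red_pot below 0.1 N and value of joint lid above 0.6 rad), for 0.2 s.
2. the lid is pressed shut and the clip has snapped over it (value of joint lid below 0.025 rad and value of joint clip below 0.0028 m), for 0.2 s.
At the end, for the whole second after the job is handed in: The red-capped pot stands upright (within 0.15 rad) and at rest on the floor of the box; the lid is shut to within 0.025 rad and still, with the clip snapped back over it (clip under 2.8 mm) (all of step 2 and velocity of joint lid between -0.05 and 0.05 rad/s and x of red_pot_centre in the frame of box_floor between -0.092 and 0.092 m and y of red_pot_centre in the frame of box_floor between -0.06 and 0.06 m and z of red_pot_centre in the frame of box_floor below 0.029 m and angle between red_pot_centre's own z axis and vertical below 0.15 rad and linear speed of red_pot below 0.02 m/s); the robot touches nothing.
It fails at once if the white-capped pot is moved more than 20 mm or tipped (distance of white_pot_centre from where it was at the start of the episode above 0.02 m or angle between white_pot_centre's own z axis and vertical above 0.3 rad).
It fails at once if either tier of the steamer is moved more than 30 mm (distance of any of tier_low, tier_top from where it was at the start of the episode above 0.03 m).
It also fails if it takes over 53 s, if anything falls off the work surface, if the arm or the gripper's body presses on something with over 40 N, if the wrist force passes 120 N, or if a joint passes its speed limit or range.

## Robot

A 6-joint arm with a two-finger parallel gripper is mounted at the origin on the work surface. World frame = base frame: x ahead of the robot, y to its left, z up, the work surface at z = 0. Lengths are in m, angles in rad, forces in N, time in s.
With the tool pointing down it reaches from about 0.35 to 0.725 m from the base axis. Payload 6 kg.
Tool frame: the origin (TCP) lies on the centre line of the jaws, within the pads' length; the fingertips stand 8 mm ahead of it and the grasp point (between the pads) lies 11 mm behind it; x points along the fingers, y is the direction in which the jaws open and shut, and the axes are right-handed (so a half turn about x gives the same grasp; the last joint's range is limited). The gripper opens to 85 mm and grips with 20 to 120 N. Pads are 22 mm wide; open, the fingers measure 114 mm over their backs; the gripper's body (76 mm by 85 mm) begins 54 mm behind the grasp point. The pads swing forward as they close: fully open they stand 13 mm farther back than shut.
Start: joints at [-0.934, 0.04, 0.085, 0, -1.615, -0.334], TCP at [0.179, -0.573, 0.239] pointing down, gripper open.
Joint ranges: [-2.56, 2.56], [-1.29, 2.01], [-1.08, 1.49], [-3.29, 1.98], [-2.81, -0.18], [-2.99, 2.99]. Speed limits (rad/s): [2.57, 2.57, 3.01, 3.14, 3.14, 3.14].

## Interface

Orientations are given as a unit quaternion [x, y, z, w].
In Python, from rig import telemetry, cams, order gives the robot as it stands.
- The arm moves only by the shell command python3 -m jog 'ROWS'. ROWS is JSON, a list of rows, each an object of numbers: "x", "y", "z": the shift along the tool's x, y, z in units of 40 mm (1.0 is 40 mm); "rx", "ry", "rz": the turn, a rotation vector about the tool's x, y, z in units of 10 degrees (1.0 is 10 degrees); "gripper": the finger opening in mm, from 0 to 85.4. A call has 1 to 8 rows; each row is the pose to reach, as a shift and turn from the pose commanded when the call began, along the tool's axes at that moment; what a row does not reach only later rows make up. A row lasts 1/8 s, in which the tool goes at most 62.5 mm and 10.7 degrees, less where a joint would pass 70% of its speed; a pose out of reach is approached as far as the arm can. A call with a gripper value outside its range is refused whole. The fingers move at their own pace and stop on an object; the grip force is fixed at half the most. Time passes only in rows, so rows that repeat a pose let the fingers close. It gives the time, the measured TCP pose, the force and the opening at its end, in the units of the state.
- telemetry.observe(): the state, without advancing time (a new reading comes with each control period).
- cams.camera(name): name is "side" or "top"; returns a dict with "image" (480x640x3 uint8, red, green, blue), "z_map" (480x640 float32, m along the optical axis (not along the pixel's ray), 0 where there is no reading), "camera_matrix" (3x3 intrinsics, pixels), "position" and "rotation" of the camera in the world. Camera axes: x right, y down, z forward; pixel columns grow to the right and rows downward; lengths in m; the calibration is good to about 2 mm. A picture is of the moment at which its call begins.
- order.close_job(): hands the job in, once; it reports no verdict.
The state is a dict: "clock": time; "q": joint angles; "qvel": joint speeds; "joint_efforts": joint torques, N m; "tcp_pos": TCP position; "tool_rot": TCP orientation; "contact_force": force on the tool from outside, world axes, zero at the start; "ft_torque": the same for the moment, N m; "grip_width": finger opening in m.
Only numpy, scipy, OpenCV 4.12 (cv2) and the standard library are available. Lean on these libraries where they do the work, as an engineer would, in place of code of your own. Each camera call takes 0.05 s, during which the arm holds its last target.

## Working session

There is one attempt and no reset: what is moved stays moved. The work goes in short steps, Python scripts to look and compute and a shell command to move; the robot and the scene stay as the last step left them, time stands still between calls to the robot, and variables do not carry over. Pictures are saved under pics/ and viewed, and the job is handed in when it is done.

```bash
mkdir -p pics; ls
cat > h.py <<'E'
import numpy as np, cv2
from rig import telemetry, cams, order
def snap(n,tag):
    c=cams.camera(n); cv2.imwrite(f'pics/{tag}.png',c['image'][:,:,::-1]); np.savez(f'pics/{tag}.npz',**c); return c
def cloud(c):
    K=c['camera_matrix'];z=c['z_map'];v,u=np.mgrid[:480,:640]
    P=np.stack([(u-K[0,2])/K[0,0]*z,(v-K[1,2])/K[1,1]*z,z],-1)
    R=np.array(c['rotation']);
    if R.shape!=(3,3):
        from scipy.spatial.transform import Rotation; R=Rotation.from_quat(R).as_matrix()
    return P@R.T+c['position']
E
python3 - <<'E'
from h import *
print(telemetry.observe())
for n in('top','side'):
    c=snap(n,n+'0'); print(n,c['position'],c['rotation'],c['camera_matrix'])
E
```

```text
pics
{'clock': 0.0, 'q': array([-9.34324820e-01,  4.07908656e-02,  8.37811287e-02, -4.87601890e-04,
       -1.61548523e+00, -3.33697077e-01]), 'qvel': array([ 4.02449141e-04,  6.68332834e-04, -3.16636929e-04,  6.06058690e-04,
        4.67600322e-04,  3.36673821e-06]), 'joint_efforts': array([ 1.11977141e-05, -3.68202996e+01,  3.47422743e+01,  6.93245530e+00,
       -5.37021944e-03, -3.58416162e-05]), 'tcp_pos': array([ 0.17888908, -0.57237414,  0.23826968]), 'tool_rot': array([-0.10603435,  0.69914574,  0.10725752,  0.69889039]), 'contact_force': array([ 0.29518092, -0.22712097,  0.04362157]), 'ft_torque': array([ 0.01412761,  0.04433593, -0.03481716]), 'grip_width': 0.08534351007566478}
top [0.22042858 0.01779065 1.58879937] [-0.69569664  0.71330314 -0.05755865  0.06238435] [[612.11778975   0.         324.51291767]
 [  0.         612.11778975 243.24333532]
 [  0.           0.           1.        ]]
side [0.01421647 0.61274968 0.96379693] [-0.29626805  0.89129133 -0.32570699  0.1083511 ] [[437.07082511   0.         319.47722809]
 [  0.         437.07082511 243.21519976]
 [  0.           0.           1.        ]]
```

View pics/top0.png

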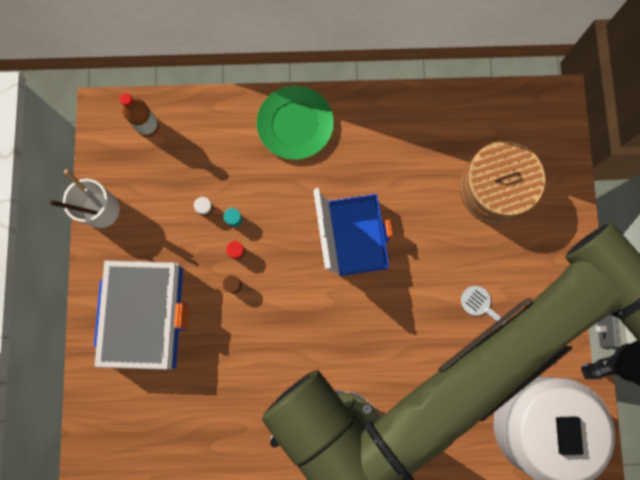

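View pics/side0.png

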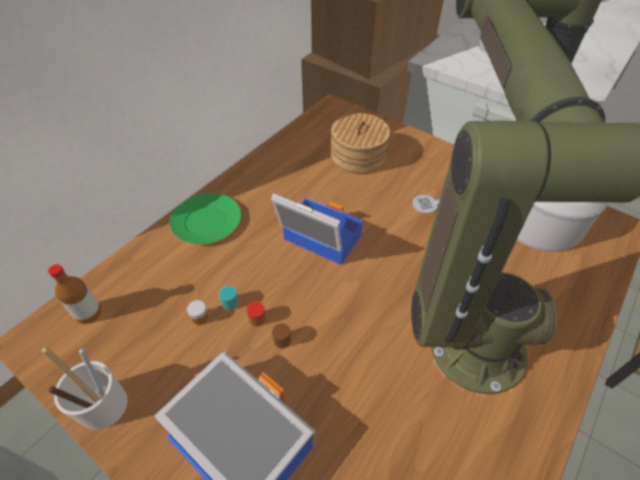

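The top view shows the red cap at (235,250) with brown (232,284), turquoise (232,217) and white (203,205) neighbours. The small open blue box is at about (357,235), its lid upright on the left edge (x≈325) and its clip at (389,229). The large look-alike at (140,315) is not ours.

```bash
cat >> h.py <<'E'
from scipy.spatial.transform import Rotation as Ro
def blobs(c,lo,hi,mn=15):
    hsv=cv2.cvtColor(c['image'],cv2.COLOR_RGB2HSV)
    m=cv2.inRange(hsv,lo,hi); n,l,s,ce=cv2.connectedComponentsWithStats(m)
    return [(l==i,s[i],ce[i]) for i in range(1,n) if s[i,4]>=mn]
def ray(c,uv,z):
    K=c['camera_matrix'];R=Ro.from_quat(c['rotation']).as_matrix()
    d=R@np.linalg.inv(K)@np.array([uv[0],uv[1],1.]);p=np.array(c['position']);return p+d*(z-p[2])/d[2]
E
python3 - <<'E'
from h import *
np.set_printoptions(precision=4,suppress=True)
for n in('top','side'):
    c=dict(np.load(f'pics/{n}0.npz'));P=cloud(c)
    for nm,lo,hi in(('red',(0,150,80),(6,255,255)),('red2',(174,150,80),(180,255,255)),('turq',(80,120,60),(95,255,255)),('blue',(108,150,40),(125,255,255)),('orange',(7,200,180),(15,255,255)),('white',(0,0,170),(180,30,255))):
        for m,s,ce in blobs(c,lo,hi,25):
            if 90>ce[0] or ce[0]>520: continue
            q=P[m&(c['z_map']>0)]
            print(n,nm,s,ce.round(1),'z5/50/95',np.percentile(q[:,2],[5,50,95]) if len(q) else None,'med',np.median(q,0) if len(q) else None,'ray50',ray(c,ce,.05)[:2])
E
```

```text
top red [119  93  14  14 143] [125.9  99.3] z5/50/95 [0.0116 0.1876 0.1935] med [0.8268 0.4984 0.1876] ray50 [0.8873 0.5451]
top red [226 241  18  18 251] [234.5 249.4] z5/50/95 [0.0364 0.0482 0.0542] med [0.4746 0.2554 0.0482] ray50 [0.4743 0.255 ]
top turq [224 209  18  17 232] [232.3 217.1] z5/50/95 [0.0271 0.0476 0.0535] med [0.559  0.2613 0.0476] ray50 [0.5587 0.2605]
top blue [ 329  195   59   80 3630] [358.7 234.7] z5/50/95 [-0.0041  0.0027  0.0558] med [ 0.5125 -0.065   0.0027] ray50 [ 0.5043 -0.0628]
top blue [178 268   4  33  74] [179.5 284.1] z5/50/95 [0.0098 0.0216 0.0307] med [0.3922 0.4011 0.0216] ray50 [0.3891 0.3941]
top blue [173 329   5  38  89] [174.9 347.4] z5/50/95 [0.0101 0.0214 0.0348] med [0.2316 0.4102 0.0214] ray50 [0.2316 0.4028]
top orange [387 220   5  16  44] [389.  227.5] z5/50/95 [0.0627 0.0675 0.0718] med [ 0.5178 -0.1391  0.0675] ray50 [ 0.521  -0.1408]
top orange [176 305   6  21  84] [178.7 315. ] z5/50/95 [0.0884 0.0934 0.0981] med [0.3087 0.3843 0.0934] ray50 [0.3115 0.3947]
top white [ 99 185   8  14  31] [103.5 192.4] z5/50/95 [0.005  0.1087 0.
[... 1964 characters left out ...]
 0.4635 -0.7993  0.0776] ray50 [ 0.4601 -0.8249]
side white [272 195  67  32 469] [305.5 210.3] z5/50/95 [0.1913 0.1975 0.2047] med [0.4925 0.0314 0.1975] ray50 [ 0.5839 -0.0811]
side white [413 196  25  16 149] [424.1 203.8] z5/50/95 [0.0021 0.0048 0.0078] med [ 0.3347 -0.3548  0.0048] ray50 [ 0.3193 -0.3124]
side white [188 301  17  15 198] [195.7 308. ] z5/50/95 [0.0471 0.0499 0.0527] med [0.5937 0.3404 0.0499] ray50 [0.5936 0.3405]
side white [ 156  353  156  127 2229] [228.6 421.4] z5/50/95 [0.0922 0.0949 0.0973] med [0.3333 0.4872 0.0949] ray50 [0.3398 0.4862]
side white [ 91 362  21  32 119] [104.  374.1] z5/50/95 [0.0542 0.109  0.1116] med [0.607  0.5754 0.109 ] ray50 [0.629  0.5766]
```

Run:
```python
from h import *
np.set_printoptions(precision=4,suppress=True)
for n in('top','side'):
    c=dict(np.load(f'pics/{n}0.npz'));P=cloud(c)
    # lid top edge
    reg=(P[...,2]>.15)&(P[...,2]<.215)&(abs(P[...,0]-.5)<.15)&(P[...,1]>-.05)&(P[...,1]<.09)
    q=P[reg]; t=q[q[:,2]>.185]; 
    m=t.mean(0);w=np.linalg.svd(t[:,:2]-m[:2],full_matrices=False)[2][0]; 
    s=(t[:,:2]-m[:2])@w; print(n,'lidtop',m,'dir',w,np.degrees(np.arctan2(w[1],w[0])),np.percentile(s,[0.5,99.5]),'zmax',np.percentile(t[:,2],[50,98]))
    # rim: 
    b=max((x for x in blobs(c,(108,150,40),(125,255,255),100) if x[2][0]>200),key=lambda x:x[1][4])
    reg=(P[...,2]>.05)&(P[...,2]<.068)&(abs(P[...,0]-.5)<.15)&(P[...,1]>-.2)&(P[...,1]<.06)
    hsv=cv2.cvtColor(c['image'],cv2.COLOR_RGB2HSV); bl=cv2.inRange(hsv,(105,120,30),(128,255,255))>0
    q=P[reg&bl]; r=cv2.minAreaRect(q[:,:2].astype(np.float32)*1000); print('rim',len(q),r)
    og=[x for x in blobs(c,(5,180,120),(16,255,255),8) if 300<x[2][0]<420]
    for m,s,ce in og: print('clip',s,ce,np.median(P[m],0),ray(c,ce,.07))
    # outer blue hull in pixels at z 0.06 from top
    br=[x for x in blobs(c,(5,60,20),(16,200,110),60)]
    for m,s,ce in br:
        q=np.median(P[m],0)
        if abs(q[0]-.39)<.05 and abs(q[1]-.26)<.06: print('brown',s,ce,q)
    d=np.abs(P[...,:2]-[.39,.26]).max(-1)<.05
    q=P[d&(P[...,2]>.04)]; print('brownpts',len(q),q.mean(0), np.percentile(q,[2,98],axis=0))
```

```text
top lidtop [0.4943 0.0303 0.1973] dir [-0.9927 -0.1209] -173.0546018406722 [-0.0948  0.0926] zmax [0.1972 0.2067]
rim 303 ((506.3345947265625, -61.48939514160156), (189.5102996826172, 125.43009948730469), 7.022882461547852)
clip [385 219   8  18  94] [388.8936 227.2234] [ 0.5211 -0.1393  0.0658] [ 0.5179 -0.1386  0.07  ]
brown [225 277  37  30 521] [243.7946 291.8177] [0.3691 0.2379 0.0013]
brownpts 236 [0.3867 0.264  0.0484] [[0.3676 0.2443 0.0414]
 [0.4068 0.2838 0.0546]]
side lidtop [0.4923 0.032  0.1961] dir [-0.9924 -0.1229] -172.93762931788035 [-0.0982  0.0909] zmax [0.1963 0.2061]
rim 331 ((505.58258056640625, -56.36778259277344), (189.96539306640625, 136.9242401123047), 7.254507064819336)
clip [329 202  14   8  57] [335.4912 205.3684] [ 0.5163 -0.1357  0.0686] [ 0.5143 -0.1332  0.07  ]
brown [276 332  20  16 156] [284.8782 340.4038] [0.3718 0.2728 0.0258]
brownpts 273 [0.3864 0.2661 0.0491] [[0.3672 0.2456 0.0415]
 [0.4076 0.2855 0.053 ]]
```

```bash
cat >> h.py <<'E'
YAW=np.radians(7.1)
BX=np.array([np.cos(YAW),np.sin(YAW),0]);BY=np.array([-np.sin(YAW),np.cos(YAW),0]);BC=np.array([.506,-.061,0])
def togo(pts,rot=True):
    s=telemetry.observe();R=Ro.from_quat(s['tool_rot']).as_matrix();p=s['tcp_pos']
    print('t',round(s['clock'],2),'tcp',p.round(4),'F',s['contact_force'].round(1),'grip',round(s['grip_width']*1e3,1),'ty',R[:,1].round(3),'tx',R[:,0].round(3))
    X=np.array([0,0,-1.]); sg=np.sign(R[:,1]@BX); Y=BX*sg; T=np.stack([X,Y,np.cross(X,Y)],1)
    print(' rot', (Ro.from_matrix(R.T@T).as_rotvec(degrees=True)/10).round(3))
    for q in pts: print(' ',np.round(q,3),'->',(R.T@(np.array(q)-p)/.04).round(3))
def box(x,y,z): return BC+BX*x+BY*y+[0,0,z]
E
python3 - <<'E'
from h import *
togo([(.4745,.256,.24),(.4745,.256,.09),(.4745,.256,.017)])
E
```

```text
t 0.1 tcp [ 0.1789 -0.5724  0.2384] F [ 0.2 -0.7 -0.4] grip 85.8 ty [-0.298  0.954  0.002] tx [-0.001  0.001 -1.   ]
 rot [-7.975e+00  6.000e-03 -8.000e-03]
  [0.474 0.256 0.24 ] -> [-1.4000e-02  1.7564e+01  1.3229e+01]
  [0.474 0.256 0.09 ] -> [ 3.736 17.559 13.229]
  [0.474 0.256 0.017] -> [ 5.561 17.556 13.23 ]
```

Run:
```python
from h import *
togo([(.42,-.33,.30),(.46,0,.30)])
```

```text
t 0.1 tcp [ 0.1789 -0.5724  0.2384] F [ 0.2 -0.7 -0.4] grip 85.8 ty [-0.298  0.954  0.002] tx [-0.001  0.001 -1.   ]
 rot [-7.975e+00  6.000e-03 -8.000e-03]
  [ 0.42 -0.33  0.3 ] -> [-1.535  3.99   7.56 ]
  [0.46 0.   0.3 ] -> [-1.523 11.566 10.974]
```

```bash
python3 -m jog '[{"x":-1,"y":0.8,"z":1.3,"rx":-1,"gripper":62},{"x":-1.5,"y":1.6,"z":2.6,"rx":-2,"gripper":62},{"x":-1.5,"y":2.4,"z":3.9,"rx":-3,"gripper":62},{"x":-1.5,"y":3.2,"z":5.2,"rx":-4,"gripper":62},{"x":-1.5,"y":4,"z":6.5,"rx":-5,"gripper":62},{"x":-1.5,"y":4.8,"z":7.6,"rx":-6,"gripper":62},{"x":-1.5,"y":6,"z":8.2,"rx":-7,"gripper":62},{"x":-1.5,"y":7.2,"z":8.8,"rx":-8,"gripper":62}]'
python3 - <<'E'
from h import *
togo([(.46,0,.3),(.4745,.256,.3),(.4745,.256,.09),(.4745,.256,.017)])
E
```

```text
t 0.1 tcp [ 0.1789 -0.5724  0.2384] F [ 0.2 -0.7 -0.4] grip 85.8 ty [-0.298  0.954  0.002] tx [-0.001  0.001 -1.   ]
 rot [-7.975e+00  6.000e-03 -8.000e-03]
  [0.46 0.   0.3 ] -> [-1.523 11.566 10.974]
  [0.474 0.256 0.3  ] -> [-1.514 17.567 13.229]
  [0.474 0.256 0.09 ] -> [ 3.736 17.559 13.229]
  [0.474 0.256 0.017] -> [ 5.561 17.556 13.23 ]validation failed for argument at $[0]...
```

```bash
python3 -m jog '[{"x":-1,"y":0.8,"z":1.3,"rx":-1,"ry":0,"rz":0,"gripper":62},{"x":-1.5,"y":1.6,"z":2.6,"rx":-2,"ry":0,"rz":0,"gripper":62},{"x":-1.5,"y":2.4,"z":3.9,"rx":-3,"ry":0,"rz":0,"gripper":62},{"x":-1.5,"y":3.2,"z":5.2,"rx":-4,"ry":0,"rz":0,"gripper":62},{"x":-1.5,"y":4,"z":6.5,"rx":-5,"ry":0,"rz":0,"gripper":62},{"x":-1.5,"y":4.8,"z":7.6,"rx":-6,"ry":0,"rz":0,"gripper":62},{"x":-1.5,"y":6,"z":8.2,"rx":-7,"ry":0,"rz":0,"gripper":62},{"x":-1.5,"y":7.2,"z":8.8,"rx":-8,"ry":0,"rz":0,"gripper":62}]'
python3 - <<'E'
from h import *
togo([(.46,0,.3),(.4745,.256,.3),(.4745,.256,.09),(.4745,.256,.017)])
E
```

```text
clock: 1.1
tcp_pos: [0.4292, -0.191, 0.2986]
tool_rot: [-0.532, 0.466, 0.533, 0.465]
contact_force: [0.6, 0.2, 0.1]
grip_width: 0.0618
t 1.1 tcp [ 0.4292 -0.191   0.2986] F [0.6 0.2 0.1] grip 61.8 ty [-0.991 -0.134  0.001] tx [-0.001  0.    -1.   ]
 rot [ 0.059  0.003 -0.006]
  [0.46 0.   0.3 ] -> [-0.033 -1.403  4.629]
  [0.474 0.256 0.3  ] -> [-0.032 -2.618 10.923]
  [0.474 0.256 0.09 ] -> [ 5.218 -2.624 10.92 ]
  [0.474 0.256 0.017] -> [ 7.043 -2.626 10.919]
```

```bash
python3 -m jog '[{"x":0,"y":-0.4,"z":1.5,"rx":0,"ry":0,"rz":0,"gripper":62},{"x":0,"y":-0.8,"z":3,"rx":0,"ry":0,"rz":0,"gripper":62},{"x":0,"y":-1.2,"z":4.5,"rx":0,"ry":0,"rz":0,"gripper":62},{"x":0,"y":-1.6,"z":6,"rx":0,"ry":0,"rz":0,"gripper":62},{"x":0,"y":-2,"z":7.5,"rx":0,"ry":0,"rz":0,"gripper":62},{"x":0.5,"y":-2.4,"z":9,"rx":0,"ry":0,"rz":0,"gripper":62},{"x":1.5,"y":-2.6,"z":10.4,"rx":0,"ry":0,"rz":0,"gripper":62},{"x":2.8,"y":-2.62,"z":10.92,"rx":0,"ry":0,"rz":0,"gripper":62}]'
python3 - <<'E'
from h import *
togo([(.4745,.256,.09),(.4745,.256,.017)])
snap('top','top1');snap('side','side1')
E
```

```text
clock: 2.1
tcp_pos: [0.4772, 0.2558, 0.1881]
tool_rot: [0.531, -0.466, -0.531, -0.467]
contact_force: [1.6, -0.2, 0.4]
grip_width: 0.0619
t 2.1 tcp [0.4772 0.2558 0.1881] F [ 1.6 -0.2  0.4] grip 61.9 ty [-0.992 -0.13  -0.002] tx [ 0.001  0.002 -1.   ]
 rot [0.035 0.008 0.009]
  [0.474 0.256 0.09 ] -> [2.452 0.07  0.009]
  [0.474 0.256 0.017] -> [4.277 0.073 0.007]
```

View pics/side1.png

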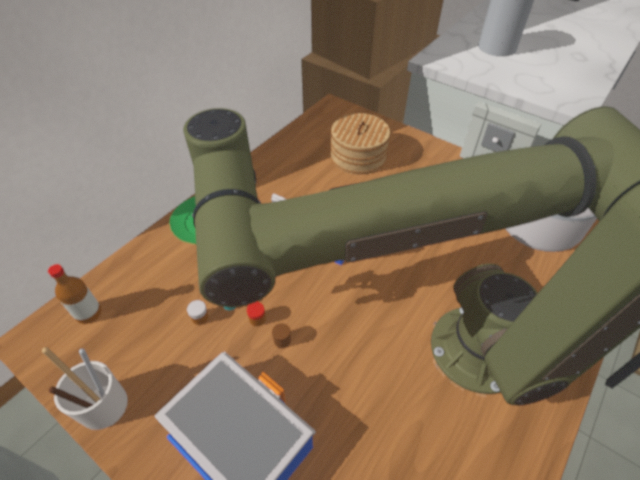

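The side view shows the red cap still at (256,313), with the wrist hiding the gripper just above it. I'm descending.

```bash
python3 -m jog '[{"x":0.9,"y":0.07,"z":0,"rx":0,"ry":0,"rz":0,"gripper":62},{"x":1.8,"y":0.07,"z":0.01,"rx":0,"ry":0,"rz":0,"gripper":62},{"x":2.7,"y":0.07,"z":0.01,"rx":0,"ry":0,"rz":0,"gripper":62},{"x":3.4,"y":0.07,"z":0.01,"rx":0,"ry":0,"rz":0,"gripper":62},{"x":4.0,"y":0.07,"z":0.01,"rx":0,"ry":0,"rz":0,"gripper":62},{"x":4.27,"y":0.07,"z":0.01,"rx":0,"ry":0,"rz":0,"gripper":62},{"x":4.27,"y":0.07,"z":0.01,"rx":0,"ry":0,"rz":0,"gripper":62}]'; python3 -m jog '[{"x":0,"y":0,"z":0,"rx":0,"ry":0,"rz":0,"gripper":30},{"x":0,"y":0,"z":0,"rx":0,"ry":0,"rz":0,"gripper":30},{"x":0,"y":0,"z":0,"rx":0,"ry":0,"rz":0,"gripper":30},{"x":0,"y":0,"z":0,"rx":0,"ry":0,"rz":0,"gripper":30},{"x":0,"y":0,"z":0,"rx":0,"ry":0,"rz":0,"gripper":30}]'
```

```text
clock: 3.08
tcp_pos: [0.4746, 0.2529, 0.0184]
tool_rot: [0.531, -0.467, -0.531, -0.467]
contact_force: [-0.4, 0.1, 0.9]
grip_width: 0.0622
clock: 3.7
tcp_pos: [0.4753, 0.2538, 0.0197]
tool_rot: [0.531, -0.466, -0.531, -0.468]
contact_force: [-0.2, -0.2, 7.0]
grip_width: 0.0427
```

```bash
python3 -m jog '[{"x":-0.5,"y":0,"z":0,"rx":0,"ry":0,"rz":0,"gripper":30},{"x":-1.4,"y":0,"z":0,"rx":0,"ry":0,"rz":0,"gripper":30},{"x":-2.6,"y":0,"z":0,"rx":0,"ry":0,"rz":0,"gripper":30},{"x":-3.8,"y":0,"z":0,"rx":0,"ry":0,"rz":0,"gripper":30},{"x":-5,"y":0,"z":0,"rx":0,"ry":0,"rz":0,"gripper":30},{"x":-6.2,"y":0,"z":0,"rx":0,"ry":0,"rz":0,"gripper":30},{"x":-7,"y":0,"z":0,"rx":0,"ry":0,"rz":0,"gripper":30},{"x":-7,"y":0,"z":0,"rx":0,"ry":0,"rz":0,"gripper":30}]'
python3 - <<'E'
from h import *
togo([box(0,-.008,.29),box(0,-.008,.10),box(0,-.008,.023)])
snap('top','top2');snap('side','side2')
E
```

```text
clock: 4.7
tcp_pos: [0.4749, 0.2535, 0.301]
tool_rot: [0.531, -0.465, -0.531, -0.469]
contact_force: [0.0, 0.2, -0.5]
grip_width: 0.0428
t 4.7 tcp [0.4749 0.2535 0.301 ] F [ 0.   0.2 -0.5] grip 42.8 ty [-0.992 -0.128 -0.004] tx [ 0.004  0.004 -1.   ]
 rot [0.025 0.018 0.024]
  [ 0.507 -0.069  0.29 ] -> [ 0.249  0.235 -8.099]
  [ 0.507 -0.069  0.1  ] -> [ 4.999  0.255 -8.114]
  [ 0.507 -0.069  0.023] -> [ 6.924  0.263 -8.12 ]
```

View pics/top2.png

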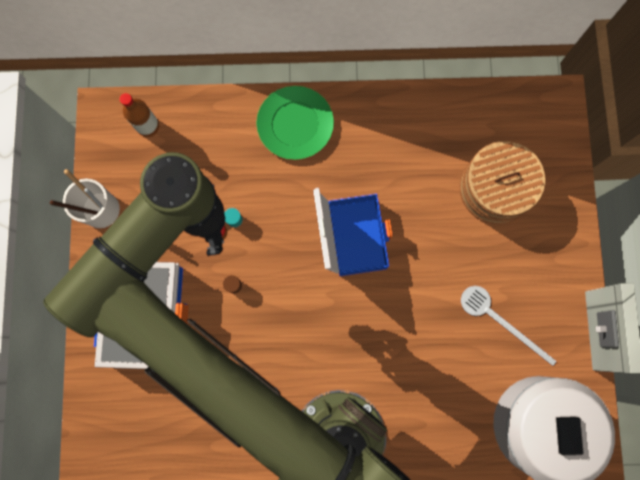

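View pics/side2.png

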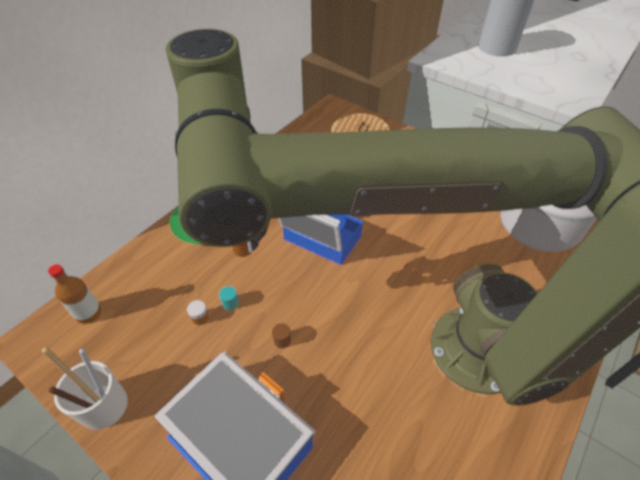

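Run:
```python
from h import *
tcp=np.array([.4749,.2535,.301])
Q=[]
for n in('top2','side2'):
    c=dict(np.load(f'pics/{n}.npz'));P=cloud(c);P=P[c['z_map']>0];Q.append(P)
P=np.concatenate(Q)-tcp
P=P[(np.linalg.norm(P[:,:2],axis=1)<.3)&(P[:,2]>-.08)]
b=np.stack([P@BX,P@BY,P[:,2]],1)
for z in np.arange(-.08,.42,.04):
    q=b[(b[:,2]>=z)&(b[:,2]<z+.04)]
    if len(q): print(z.round(2),len(q),np.percentile(q[:,0],[2,98]).round(3),np.percentile(q[:,1],[2,98]).round(3))
```

```text
-0.04 143 [-0.029  0.008] [-0.017  0.024]
0.0 227 [-0.041  0.002] [-0.018  0.024]
0.04 160 [-0.062 -0.022] [-0.017  0.013]
0.08 200 [-0.067 -0.031] [-0.013  0.011]
0.12 108 [-0.038 -0.001] [-0.037  0.01 ]
0.16 130 [-0.046  0.01 ] [-0.045  0.021]
0.2 279 [-0.046  0.008] [-0.045  0.02 ]
0.24 178 [-0.282 -0.002] [-0.053  0.011]
0.28 3352 [-0.29  -0.005] [-0.056  0.213]
0.32 17105 [-0.295 -0.04 ] [-0.038  0.216]
0.36 26246 [-0.216  0.026] [-0.034  0.204]
0.4 1039 [-0.033  0.03 ] [-0.034  0.031]
```

The pot has left the bench in both views and is held; side view shows amber at (243,248). The wrist links stay at least 0.24 m above the TCP, so they clear the lid.

```bash
python3 -m jog '[{"x":0.1,"y":0.03,"z":-0.8,"rx":0,"ry":0,"rz":0,"gripper":30},{"x":0.1,"y":0.08,"z":-2.1,"rx":0,"ry":0,"rz":0,"gripper":30},{"x":0.1,"y":0.12,"z":-3.5,"rx":0,"ry":0,"rz":0,"gripper":30},{"x":0.1,"y":0.16,"z":-4.9,"rx":0,"ry":0,"rz":0,"gripper":30},{"x":0.1,"y":0.2,"z":-6.3,"rx":0,"ry":0,"rz":0,"gripper":30},{"x":0.1,"y":0.23,"z":-7.5,"rx":0,"ry":0,"rz":0,"gripper":30},{"x":0.15,"y":0.24,"z":-8.1,"rx":0,"ry":0.02,"rz":0.02,"gripper":30},{"x":0.2,"y":0.24,"z":-8.1,"rx":0,"ry":0.02,"rz":0.02,"gripper":30}]'
python3 - <<'E'
from h import *
togo([box(0,-.008,.10),box(0,-.008,.03),box(0,-.008,.023)])
E
```

```text
clock: 5.8
tcp_pos: [0.5057, -0.0707, 0.2879]
tool_rot: [-0.53, 0.47, 0.531, 0.465]
contact_force: [-0.9, 1.2, -0.5]
grip_width: 0.0427
t 5.8 tcp [ 0.5057 -0.0707  0.2879] F [-0.9  1.2 -0.5] grip 42.7 ty [-0.992 -0.125  0.007] tx [-0.006 -0.004 -1.   ]
 rot [ 0.01  -0.019 -0.038]
  [ 0.507 -0.069  0.1  ] -> [ 4.696 -0.068  0.056]
  [ 0.507 -0.069  0.03 ] -> [ 6.446 -0.079  0.062]
  [ 0.507 -0.069  0.023] -> [ 6.621 -0.08   0.063]
```

```bash
python3 -m jog '[{"x":1,"y":0,"z":0.02,"rx":0,"ry":0,"rz":0,"gripper":30},{"x":2.3,"y":-0.02,"z":0.04,"rx":0,"ry":0,"rz":0,"gripper":30},{"x":3.6,"y":-0.04,"z":0.05,"rx":0,"ry":0,"rz":0,"gripper":30},{"x":4.7,"y":-0.07,"z":0.06,"rx":0,"ry":-0.02,"rz":-0.04,"gripper":30},{"x":5.5,"y":-0.07,"z":0.06,"rx":0,"ry":-0.02,"rz":-0.04,"gripper":30},{"x":6.1,"y":-0.08,"z":0.06,"rx":0,"ry":-0.02,"rz":-0.04,"gripper":30},{"x":6.4,"y":-0.08,"z":0.06,"rx":0,"ry":-0.02,"rz":-0.04,"gripper":30},{"x":6.55,"y":-0.08,"z":0.06,"rx":0,"ry":-0.02,"rz":-0.04,"gripper":30}]'
python3 - <<'E'
from h import *
togo([box(0,-.008,.023)])
E
```

```text
clock: 6.8
tcp_pos: [0.508, -0.0672, 0.0272]
tool_rot: [0.532, -0.466, -0.531, -0.467]
contact_force: [0.3, -0.0, -1.1]
grip_width: 0.0424
t 6.8 tcp [ 0.508  -0.0672  0.0272] F [ 0.3 -0.  -1.1] grip 42.4 ty [-0.992 -0.129 -0.003] tx [ 0.003  0.    -1.   ]
 rot [0.029 0.    0.015]
  [ 0.507 -0.069  0.023] -> [ 0.105  0.031 -0.039]
```

```bash
python3 -m jog '[{"x":0.05,"y":0,"z":0,"rx":0,"ry":0,"rz":0,"gripper":30},{"x":0.1,"y":0,"z":0,"rx":0,"ry":0,"rz":0,"gripper":30},{"x":0.1,"y":0,"z":0,"rx":0,"ry":0,"rz":0,"gripper":30}]'
python3 - <<'E'
from h import *
togo([box(0,-.008,.023)])
E
```

```text
clock: 7.18
tcp_pos: [0.5086, -0.0676, 0.0243]
tool_rot: [0.532, -0.466, -0.53, -0.468]
contact_force: [0.7, -0.5, -1.2]
grip_width: 0.0426
t 7.17 tcp [ 0.5086 -0.0676  0.0243] F [ 0.7 -0.5 -1.2] grip 42.6 ty [-0.992 -0.128 -0.004] tx [ 0.004  0.001 -1.   ]
 rot [0.025 0.001 0.024]
  [ 0.507 -0.069  0.023] -> [ 0.031  0.044 -0.029]
```

```bash
python3 -m jog '[{"x":0.04,"y":0,"z":0,"rx":0,"ry":0,"rz":0,"gripper":30},{"x":0.04,"y":0,"z":0,"rx":0,"ry":0,"rz":0,"gripper":30},{"x":0.04,"y":0,"z":0,"rx":0,"ry":0,"rz":0,"gripper":50},{"x":0.04,"y":0,"z":0,"rx":0,"ry":0,"rz":0,"gripper":66},{"x":0.04,"y":0,"z":0,"rx":0,"ry":0,"rz":0,"gripper":66},{"x":0.04,"y":0,"z":0,"rx":0,"ry":0,"rz":0,"gripper":66}]'; python3 -m jog '[{"x":-0.5,"y":0,"z":0,"rx":0,"ry":0,"rz":0,"gripper":66},{"x":-1.5,"y":0,"z":0,"rx":0,"ry":0,"rz":0,"gripper":66},{"x":-2.7,"y":0,"z":0,"rx":0,"ry":0,"rz":0,"gripper":66},{"x":-4,"y":0,"z":0,"rx":0,"ry":0,"rz":0,"gripper":40},{"x":-5.3,"y":0,"z":0,"rx":0,"ry":0,"rz":0,"gripper":0},{"x":-6.6,"y":0,"z":0,"rx":0,"ry":0,"rz":0,"gripper":0},{"x":-6.8,"y":0,"z":0.6,"rx":0,"ry":0,"rz":0,"gripper":0},{"x":-6.8,"y":0,"z":1.6,"rx":0,"ry":0,"rz":0,"gripper":0}]'
python3 - <<'E'
from h import *
togo([])
snap('top','top3');snap('side','side3')
E
```

```text
clock: 7.92
tcp_pos: [0.5083, -0.0676, 0.0222]
tool_rot: [0.532, -0.466, -0.53, -0.468]
contact_force: [0.6, 1.3, -0.1]
grip_width: 0.0659
clock: 8.93
tcp_pos: [0.4995, -0.0041, 0.2955]
tool_rot: [0.532, -0.466, -0.529, -0.469]
contact_force: [0.3, 0.8, -0.4]
grip_width: 0.0002
t 8.93 tcp [ 0.4995 -0.0041  0.2955] F [ 0.3  0.8 -0.4] grip 0.2 ty [-0.992 -0.126 -0.006] tx [ 0.005  0.001 -1.   ]
 rot [0.012 0.003 0.032]
```

View pics/top3.png

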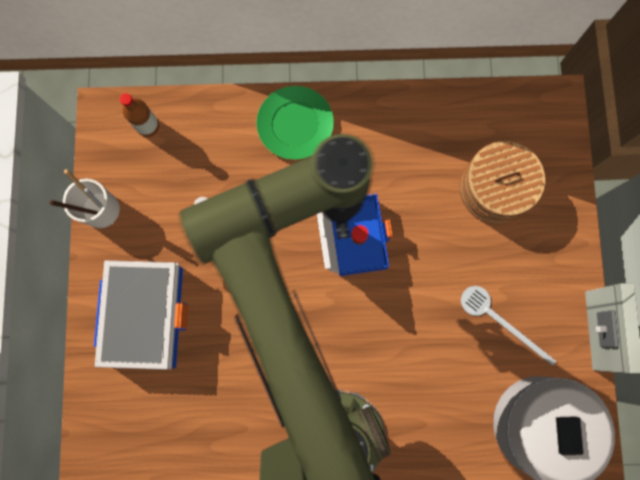

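View pics/side3.png

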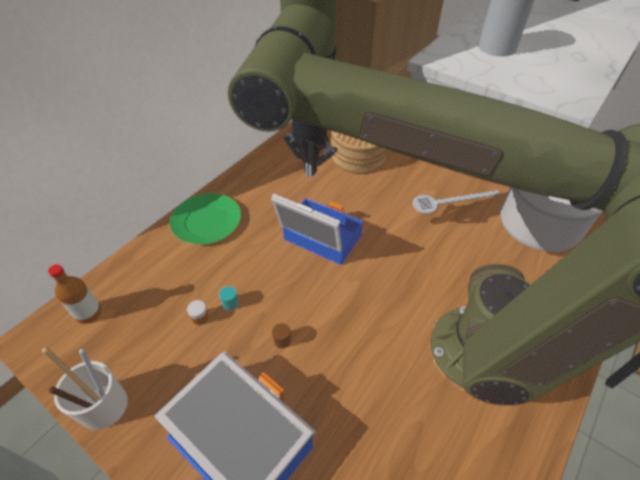

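Top view shows the red cap round and centred inside the blue box at (360,234). The lid is still up, spanning x≈325, and the gripper is free. Next I go behind the lid.

Run:
```python
from h import *
c=dict(np.load('pics/top3.npz'));P=cloud(c)
for m,s,ce in blobs(c,(0,150,80),(6,255,255),40)[:]:
    if ce[0]>300:
        d=ray(c,ce,.05)-BC; print('red',s,ce,'box',d@BX,d@BY,np.median(P[m],0))
togo([box(0,.15,.295),box(0,.15,.173)])
```

```text
red [353 227  14  16 173] [359.13872832 234.56069364] box -0.001701330005405352 -0.0027088825241880937 [ 0.50435297 -0.06353696  0.05092962]
t 9.03 tcp [ 0.499  -0.0019  0.2943] F [-0.4  1.1  0.1] grip -0.3 ty [-0.991 -0.131 -0.004] tx [ 0.004  0.002 -1.   ]
 rot [0.041 0.006 0.022]
  [0.487 0.088 0.295] -> [-0.015 -0.007  2.261]
  [0.487 0.088 0.173] -> [3.035 0.005 2.258]
```

```bash
python3 -m jog '[{"x":0,"y":0,"z":1,"rx":0,"ry":0,"rz":0,"gripper":0},{"x":0,"y":0,"z":2.2,"rx":0,"ry":0,"rz":0,"gripper":0},{"x":0.5,"y":0,"z":2.3,"rx":0,"ry":0,"rz":0,"gripper":0},{"x":1.5,"y":0,"z":2.3,"rx":0.02,"ry":0,"rz":0.02,"gripper":0},{"x":2.5,"y":0,"z":2.27,"rx":0.02,"ry":0,"rz":0.02,"gripper":0},{"x":3,"y":0,"z":2.27,"rx":0.02,"ry":0,"rz":0.02,"gripper":0},{"x":3,"y":0,"z":2.27,"rx":0.02,"ry":0,"rz":0.02,"gripper":0}]'
python3 - <<'E'
from h import *
def tab(r,h=.011):
  L=[]
  for th in [1.7,1.57,1.45,1.3,1.15,1,.85,.7,.55,.4,.3,.2,.12,.08,.03,0]:
    y=.067-r*np.cos(th)+.004*np.sin(th)+h; z=.066+r*np.sin(th)+.004*np.cos(th)+.008
    print(th,end=' ');L.append(box(0,y,z))
  print();return L
togo(tab(.105))
E
```

```text
clock: 9.9
tcp_pos: [0.4877, 0.0853, 0.1735]
tool_rot: [-0.53, 0.469, 0.53, 0.467]
contact_force: [-0.2, 0.5, 0.4]
grip_width: 0.0003
1.7 1.57 1.45 1.3 1.15 1 0.85 0.7 0.55 0.4 0.3 0.2 0.12 0.08 0.03 0 
t 9.9 tcp [0.4877 0.0853 0.1735] F [-0.2  0.5  0.4] grip 0.3 ty [-0.992 -0.124  0.002] tx [-0.002 -0.001 -1.   ]
 rot [ 0.004 -0.006 -0.011]
  [0.494 0.034 0.178] -> [-0.103 -0.002 -1.299]
  [0.496 0.02  0.179] -> [-1.370e-01 -1.000e-03 -1.639e+00]
  [0.497 0.008 0.179] -> [-1.300e-01 -1.000e-03 -1.954e+00]
  [ 0.499 -0.008  0.176] -> [-6.700e-02 -1.000e-03 -2.342e+00]
  [ 0.501 -0.023  0.171] -> [ 5.200e-02 -1.000e-03 -2.717e+00]
  [ 0.503 -0.037  0.165] -> [ 2.26e-01 -1.00e-03 -3.07e+00]
  [ 0.505 -0.049  0.156] -> [ 4.520e-01 -1.000e-03 -3.393e+00]
  [ 0.506 -0.061  0.145] -> [ 7.220e-01 -2.000e-03 -3.679e+00]
  [ 0.507 -0.07   0.132] -> [ 1.033e+00 -2.000e-03 -3.921e+00]
  [ 0.508 -0.078  0.119] -> [ 1.376e+00 -3.000e-03 -4.114e+00]
  [ 0.509 -0.082  0.109] -> [ 1.619e+00 -3.000e-03 -4.213e+00]
  [ 0.509 -0.085  0.099] -> [ 1.871e+00 -3.000e-03 -4.287e+00]
  [ 0.509 -0.087  0.091] -> [ 2.077e+00 -4.000e-03 -4.329e+00]
  [ 0.509 -0.087  0.086] -> [ 2.181e+00 -4.000e-03 -4.343e+00]
  [ 0.509 -0.088  0.081] -> [ 2.312e+00 -4.000e-03 -4.355e+00]
  [ 0.509 -0.088  0.078] -> [ 2.391e+00 -4.000e-03 -4.359e+00]
```

Sweep down to about θ≈1.0 first, then check.

```bash
python3 -m jog '[{"x":0,"y":0,"z":-0.5,"rx":0,"ry":0,"rz":0,"gripper":0},{"x":0,"y":0,"z":-0.9,"rx":0,"ry":0,"rz":0,"gripper":0},{"x":0,"y":0,"z":-1.3,"rx":0,"ry":0,"rz":0,"gripper":0},{"x":0,"y":0,"z":-1.65,"rx":0,"ry":0,"rz":0,"gripper":0},{"x":0,"y":0,"z":-2,"rx":0,"ry":0,"rz":0,"gripper":0},{"x":0,"y":0,"z":-2.35,"rx":0,"ry":0,"rz":0,"gripper":0},{"x":0.05,"y":0,"z":-2.72,"rx":0,"ry":0,"rz":0,"gripper":0},{"x":0.22,"y":0,"z":-3.07,"rx":0,"ry":0,"rz":0,"gripper":0}]'
python3 - <<'E'
from h import *
togo([])
snap('top','top4');c=snap('side','side4')
cv2.imwrite('pics/side4c.png',cv2.resize(c['image'][150:300,220:420,::-1],None,fx=4,fy=4))
E
```

```text
clock: 10.9
tcp_pos: [0.5036, -0.0371, 0.1655]
tool_rot: [0.53, -0.468, -0.53, -0.468]
contact_force: [-0.6, 1.2, 0.9]
grip_width: -0.0002
t 10.9 tcp [ 0.5036 -0.0371  0.1655] F [-0.6  1.2  0.9] grip -0.2 ty [-0.992 -0.124 -0.001] tx [ 0.001 -0.    -1.   ]
 rot [ 0.004 -0.001  0.004]
```

View pics/side4c.png

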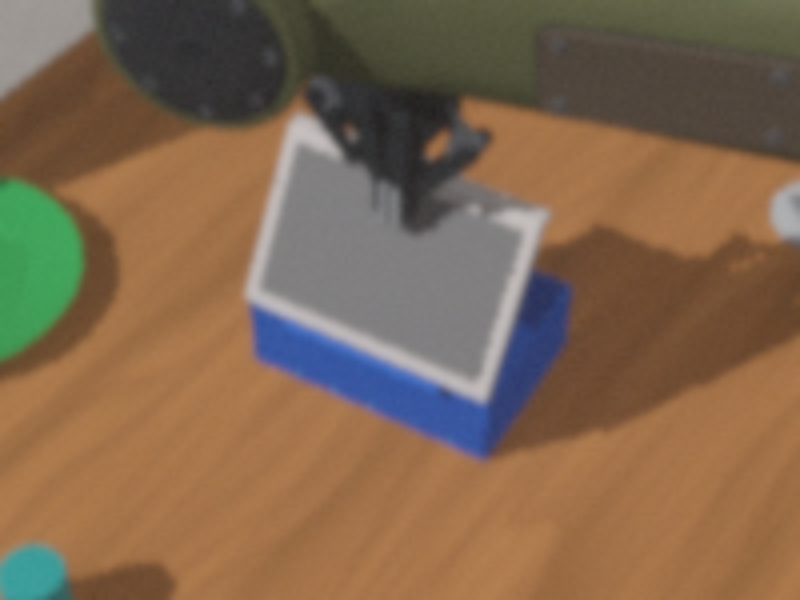

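View pics/top4.png

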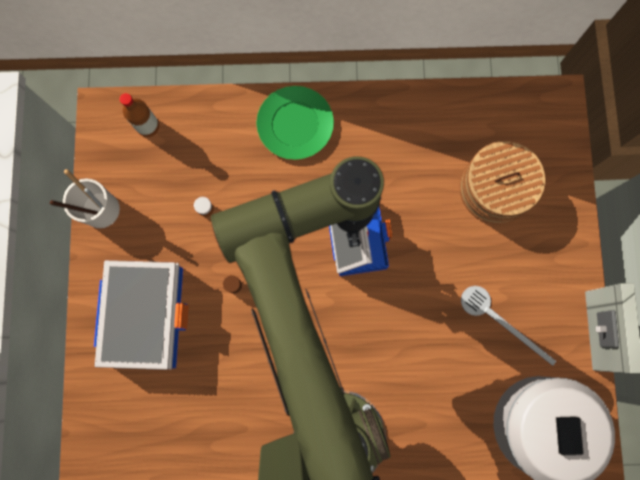

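The crop shows the fingertip on the lid's outer face near its free edge (400,215 in the crop), with the lid about 1 rad open. I continue the sweep.

```bash
python3 -m jog '[{"x":0.23,"y":0,"z":-0.32,"rx":0,"ry":0,"rz":0,"gripper":0},{"x":0.5,"y":0,"z":-0.61,"rx":0,"ry":0,"rz":0,"gripper":0},{"x":0.81,"y":0,"z":-0.86,"rx":0,"ry":0,"rz":0,"gripper":0},{"x":1.15,"y":0,"z":-1.08,"rx":0,"ry":0,"rz":0,"gripper":0},{"x":1.39,"y":0,"z":-1.2,"rx":0,"ry":0,"rz":0,"gripper":0},{"x":1.6,"y":0,"z":-1.3,"rx":0,"ry":0,"rz":0,"gripper":0},{"x":1.72,"y":0,"z":-1.36,"rx":0,"ry":0,"rz":0,"gripper":0},{"x":1.8,"y":0,"z":-1.4,"rx":0,"ry":0,"rz":0,"gripper":0}]'
python3 - <<'E'
from h import *
togo([box(0,-.04,.090),box(0,-.04,.085),box(0,-.04,.078),box(0,-.04,.07)])
c=snap('side','side5')
cv2.imwrite('pics/side5c.png',cv2.resize(c['image'][150:300,220:420,::-1],None,fx=4,fy=4))
E
```

```text
clock: 12.0
tcp_pos: [0.5104, -0.0916, 0.0934]
tool_rot: [0.53, -0.468, -0.53, -0.468]
contact_force: [-0.2, 0.0, -0.9]
grip_width: 0.0002
t 12.0 tcp [ 0.5104 -0.0916  0.0934] F [-0.2  0.  -0.9] grip 0.2 ty [-0.992 -0.125 -0.   ] tx [ 0.  0. -1.]
 rot [0.006 0.    0.001]
  [ 0.511 -0.101  0.09 ] -> [ 0.084  0.014 -0.227]
  [ 0.511 -0.101  0.085] -> [ 0.209  0.014 -0.227]
  [ 0.511 -0.101  0.078] -> [ 0.384  0.014 -0.227]
  [ 0.511 -0.101  0.07 ] -> [ 0.584  0.014 -0.228]
```

View pics/side5c.png

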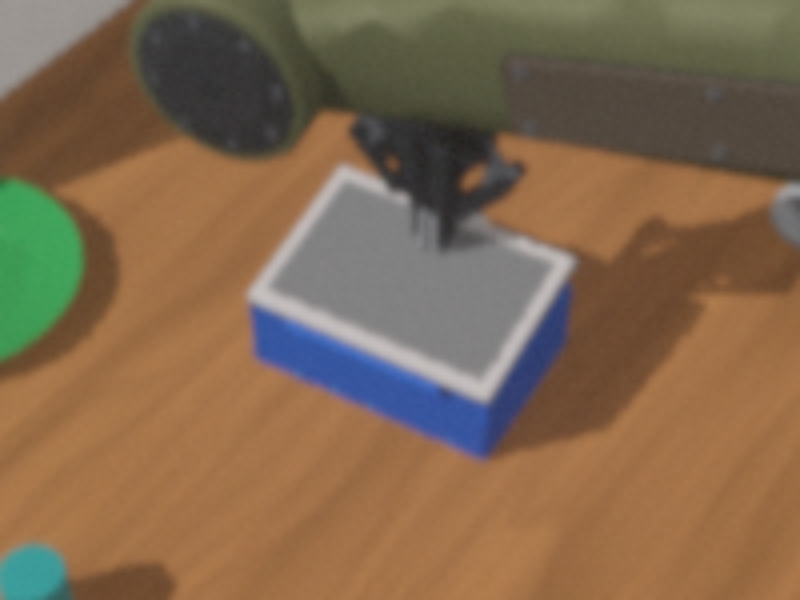

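The lid is nearly flat, about 0.15 rad, with the fingers on it. I shift slightly outward and press.

```bash
python3 -m jog '[{"x":-0.05,"y":0,"z":-0.12,"rx":0,"ry":0,"rz":0,"gripper":0},{"x":0,"y":0,"z":-0.23,"rx":0,"ry":0,"rz":0,"gripper":0},{"x":0.05,"y":0,"z":-0.23,"rx":0,"ry":0,"rz":0,"gripper":0},{"x":0.12,"y":0,"z":-0.23,"rx":0,"ry":0,"rz":0,"gripper":0},{"x":0.19,"y":0,"z":-0.23,"rx":0,"ry":0,"rz":0,"gripper":0},{"x":0.26,"y":0,"z":-0.23,"rx":0,"ry":0,"rz":0,"gripper":0},{"x":0.33,"y":0,"z":-0.23,"rx":0,"ry":0,"rz":0,"gripper":0},{"x":0.38,"y":0,"z":-0.23,"rx":0,"ry":0,"rz":0,"gripper":0}]'; python3 -m jog '[{"x":0.05,"y":0,"z":0,"rx":0,"ry":0,"rz":0,"gripper":0},{"x":0.1,"y":0,"z":0,"rx":0,"ry":0,"rz":0,"gripper":0},{"x":0.1,"y":0,"z":0,"rx":0,"ry":0,"rz":0,"gripper":0}]'
```

```text
clock: 13.05
tcp_pos: [0.5119, -0.1012, 0.0833]
tool_rot: [0.532, -0.467, -0.529, -0.468]
contact_force: [-8.6, -0.5, 14.4]
grip_width: 0.0
clock: 13.42
tcp_pos: [0.5121, -0.1008, 0.0776]
tool_rot: [0.531, -0.467, -0.53, -0.468]
contact_force: [-7.8, 3.5, 18.1]
grip_width: 0.0003
```

```bash
python3 -m jog '[{"x":0.06,"y":0,"z":0,"rx":0,"ry":0,"rz":0,"gripper":0},{"x":0.1,"y":0,"z":0,"rx":0,"ry":0,"rz":0,"gripper":0},{"x":0.1,"y":0,"z":0,"rx":0,"ry":0,"rz":0,"gripper":0}]'; python3 -m jog '[{"x":-0.2,"y":0,"z":0,"rx":0,"ry":0,"rz":0,"gripper":0},{"x":-0.6,"y":0,"z":0,"rx":0,"ry":0,"rz":0,"gripper":0},{"x":-1.6,"y":0,"z":0,"rx":0,"ry":0,"rz":0,"gripper":0},{"x":-2.9,"y":0,"z":0,"rx":0,"ry":0,"rz":0,"gripper":0},{"x":-4.2,"y":0,"z":0,"rx":0,"ry":0,"rz":0,"gripper":0},{"x":-5,"y":0,"z":-0.8,"rx":0,"ry":0,"rz":0,"gripper":0},{"x":-5,"y":0,"z":-2,"rx":0,"ry":0,"rz":0,"gripper":0},{"x":-5,"y":0,"z":-3.3,"rx":0,"ry":0,"rz":0,"gripper":0}]';python3 -m jog '[{"x":0,"y":0,"z":-1,"rx":0,"ry":0,"rz":0,"gripper":0},{"x":0,"y":0,"z":-2,"rx":0,"ry":0,"rz":0,"gripper":0},{"x":0,"y":0,"z":-2,"rx":0,"ry":0,"rz":0,"gripper":0},{"x":0,"y":0,"z":-2,"rx":0,"ry":0,"rz":0,"gripper":0}]'
python3 - <<'E'
from h import *
np.set_printoptions(precision=4,suppress=True)
togo([])
for n in('top','side'):
    c=snap(n,n+'6');P=cloud(c)-BC
    b=np.stack([P@BX,P@BY,P[...,2]],-1)
    m=(abs(b[...,0])<.085)&(b[...,1]<.05)&(b[...,1]>-.06)&(abs(b[...,2]-.08)<.03)
    q=b[m]
    A=np.c_[q[:,:2],np.ones(len(q))];k=np.linalg.lstsq(A,q[:,2],rcond=None)[0];print(n,len(q),'plane',k,'angle',-np.arctan(k[1]),'z at -y edge',k@[0,-.06,1])
    for mm,s,ce in blobs(c,(5,180,120),(16,255,255),8):
        if 300<ce[0]<420: print('clip',s,ce,np.median(b[mm],0))
    for nm,lo,hi in(('white',(0,0,170),(180,30,255)),):
        for mm,s,ce in blobs(c,lo,hi,100):
            if s[4]<400 and 180<ce[0]<215: print(nm,s,ce)
    cv2.imwrite(f'pics/{n}6c.png',cv2.resize(c['image'][150:300,220:420,::-1],None,fx=4,fy=4))
E
```

```text
clock: 13.8
tcp_pos: [0.5124, -0.1009, 0.0772]
tool_rot: [0.532, -0.467, -0.529, -0.468]
contact_force: [-18.0, 7.9, 35.2]
grip_width: -0.0001
clock: 14.8
tcp_pos: [0.5282, -0.2327, 0.2707]
tool_rot: [0.531, -0.467, -0.53, -0.468]
contact_force: [1.2, 0.8, -0.4]
grip_width: 0.0001
clock: 15.3
tcp_pos: [0.5378, -0.311, 0.2698]
tool_rot: [-0.53, 0.468, 0.53, 0.468]
contact_force: [0.8, -0.4, 0.0]
grip_width: 0.0004
t 15.3 tcp [ 0.5378 -0.311   0.2698] F [ 0.8 -0.4  0. ] grip 0.4 ty [-0.992 -0.124  0.001] tx [-0.001  0.    -1.   ]
 rot [ 0.003  0.003 -0.005]
top 1442 plane [0.0026 0.0052 0.0699] angle -0.005215874549532882 z at -y edge 0.06953724994720631
white [195 198  15  15 175] [202.12 205.16]
side 1733 plane [0.0011 0.0055 0.0712] angle -0.005452716324221925 z at -y edge 0.07082970738466217
clip [330 202  12   5  20] [336. 204.] [ 0.0024 -0.0799  0.0686]
white [188 301  17  15 198] [195.7172 307.9747]
```

View pics/top6.png

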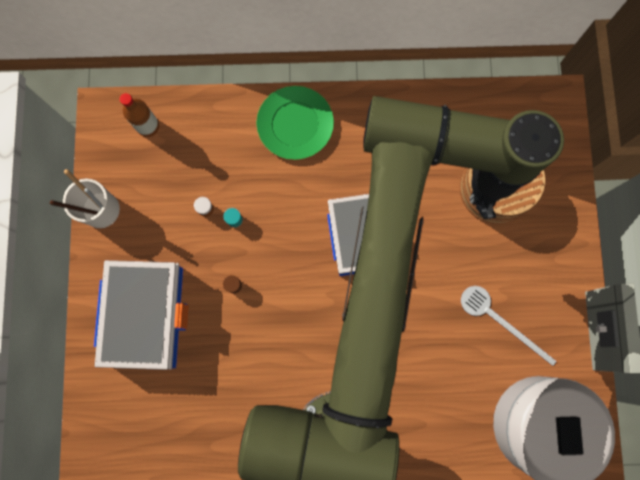

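View pics/side6c.png

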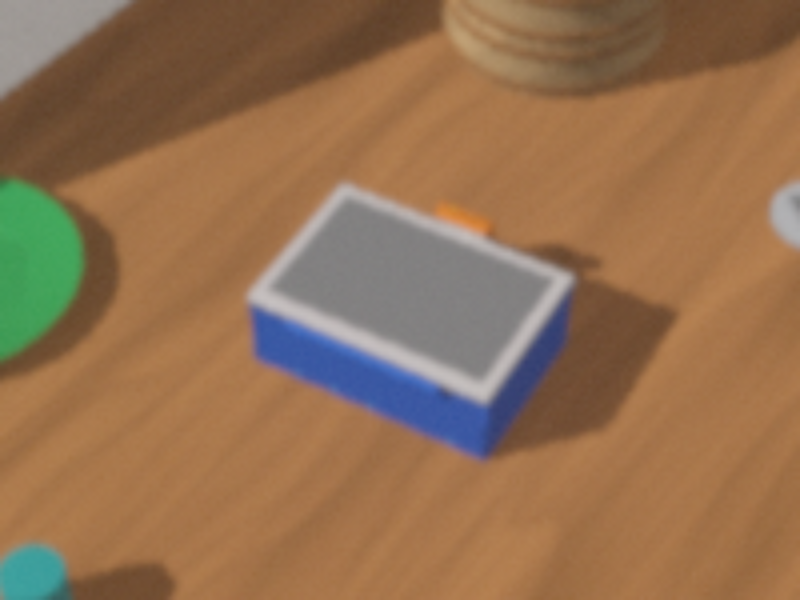

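Both views show the lid level at 70 mm, about 0 rad within measurement error, with the clip at its edge. The white pot is at unchanged pixels, and the gripper is clear in the air at z = 0.27.

Run:
```python
from h import *
print(order.close_job()); print(telemetry.observe()['contact_force'])
```

```text
the job is handed in; nothing more can be done
None
the job is handed in; nothing more can be done
```

The red-capped pot is in the small blue lunch box, the lid is pressed shut under the clip, and the job was handed in at about 15.4 s. The hand-in gives no verdict, so success rests on these last checks:

- **Pot:** Before the lid closed, the top view showed it upright in the box and released. It stood about 3 mm from the box centre with its cap at about 51 mm. I could not see it again once the lid was shut.
- **Lid:** After I let go and moved away, both cameras put its face level at 70–71 mm, with an angle of about 0.005 rad in size. It did not spring back. The hardest press was about 40 N on the fingers, against the 120 N wrist limit.
- **Clip:** In the final side view it is back at the lid's edge, about 80 mm from the box centre. I inferred the snap from the lid staying shut rather than measuring the clip's travel. The clip was hidden from the top camera.
- **Things to leave alone:** The white pot is at the same pixels in both views. The steamer looks unmoved by eye, with its top view partly hidden by the arm.
- **Arm:** At hand-in it was in free air with the tool at z = 0.27 m and about 0 N of contact.

One move command was refused because it left out keys the interface needs. Nothing moved, and I resent it.

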